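# Fit a sanding drum in the bench spindle sander

### The arm

A 7-joint arm with a two-finger parallel gripper is mounted at the origin on the work surface. World frame = base frame: x ahead of the robot, y to its left, z up, the work surface at z = 0. Lengths are in m, angles in rad, forces in N, time in s.
With the tool pointing down it reaches from about 0.425 to 0.875 m from the base axis. Payload 8.4 kg.
Tool frame: the origin (TCP) lies on the centre line of the jaws, within the pads' length; the fingertips stand tip_reach ahead of it and the grasp point (between the pads) is the TCP (tip_reach is the distance from the TCP to the fingertips, in m); x points along the fingers, z is the direction in which the jaws open and shut, and the axes are right-handed (so a half turn about x gives the same grasp; the last joint's range is limited). The gripper opens to 87 mm and grips with 3 to 60 N. Pads are 19 mm wide; open, the fingers measure 117 mm over their backs; the gripper's body (75 mm by 190 mm) begins 51 mm behind the grasp point.
Start: joints at [-0.099, 0.333, 0.04, 1.465, -0.013, 1.343, -0.059], TCP at [0.65, -0, 0.242] pointing down, gripper open.
Joint ranges: [-2.58, 2.58], [-0.38, 2.09], [-1.3, 1.39], [0.25, 2.4], [-1.5, 4.64], [0.08, 2.09], [-2.65, 2.65]. Speed limits (rad/s): [2.22, 2.22, 2.79, 2.79, 3.14, 3.14, 3.14].

### API

Orientations are given as a unit quaternion [x, y, z, w].
In Python, from plant import sense, grab_frame, camera_model, hand_in, tip_reach gives the robot as it stands. The module is installed in compiled form; this text tells all that it offers.
- The arm moves only by the tool move_arm, never from a script. Its argument "targets" is text: rows parted by semicolons, each of 4 numbers parted by spaces: the shift along the tool's x, y, z in cm, then the turn about the tool's x in degrees. A call has 1 to 12 rows; each row is the pose to reach, as a shift and turn from the pose commanded when the call began, along the tool's axes at that moment; what a row does not reach only later rows make up. A row lasts 1/8 s, in which the tool goes at most 62.5 mm and 10.7 degrees, less where a joint would pass 70% of its speed; a pose out of reach is approached as far as the arm can. A call with a gripper value outside its range is refused whole. "claw" is the opening, from 0 (shut) to 1 (fully open), set as the call begins (left out, the last holds). The fingers move at their own pace and stop on an object; "grip_force" is the grip in N (left out, the last holds). Time passes only in rows, so rows that repeat a pose let the fingers close. It gives the time, the measured TCP pose, the force and the opening at its end, in the units of the state.
- sense(): the state, without advancing time (a new reading comes with each control period).
- grab_frame(name): name is "scene" or "side" or "wrist"; returns (picture, depth): 384x512x3 uint8, red, green, blue; 384x512 float32, m along the optical axis (not along the pixel's ray), 0 where there is no reading.
- camera_model(name): a dict with "vfov" (degrees; the focal length in pixels is half the picture's height over the tangent of half this angle, whatever the lens; pixels are square), "cx", "cy" (the principal point, pixels), "R" (3x3) and "t" (3): a world point X has camera coordinates R X + t. Camera axes: x right, y down, z forward; pixel columns grow to the right and rows downward; lengths in m; the calibration is good to about 2 mm. A picture is of the moment at which its call begins: read the wrist's pose just before it. camera_model takes no time and is no camera call; for the wrist camera it gives the pose at the moment of the call.
- hand_in(): hands the job in, once; it reports no verdict.
The state is a dict: "time_s": time; "joint_pos": joint angles; "joint_vel": joint speeds; "tau": joint torques, N m; "position": TCP position; "tool_rot": TCP orientation; "contact_force": force on the tool from outside, world axes, zero at the start; "ft_torque": the same for the moment, N m; "grip_width": opening from 0.0 (shut) to 1.0 (fully open).
Only numpy, scipy, OpenCV 4.12 (cv2) and the standard library are available. Lean on these libraries where they do the work, as an engineer would, in place of code of your own. Each camera call takes 0.05 s, during which the arm holds its last target. There are 200 camera calls.

### The job

Fit the narrow blue sanding drum into the bench spindle sander: set its taper shank down in the machine's socket with light pressure only and let go, without driving it in or dropping it. Then take the brass knocking bar from the rack and tap the top of the drum with separate, moderate taps, never a hard blow, until the taper is locked home and gives no more. Stand the bar upright back in its pocket in the rack, and leave the other two drums, the red arrow and the red cross where they are.

Things in the scene. Friction and masses are not known exactly. Their poses are not given: they have to be found in the camera images.
- narrow_drum: Blue sanding drum on its spindle, 0.22-0.35 kg, the thinnest of three hanging shank-down in the rack. Origin: centre of its lower flange's underside (which rests on the rack's top), z up. Sleeve 32 mm in diameter from z = 6 to 76 mm: grip it there. Below the origin a steel taper shank, 68 mm long, 17.8 mm wide at the flange, 14.4 mm at its rounded tip (taper 1 in 20).
- socket_mouth (a point): Centre of the taper socket's mouth on top of the spindle nose, z up; the bore is 17 mm wide here, 1.3 mm per side more than the shank's tip, and tapers 1 in 20 like the shank: off centre, the shank rides on the rim or a wall. Flange height above this point: 11 to 16 mm lightly seated; locked home 1 to 8 mm, different each time, so home shows in the taps giving no more, not in a height.
- knock_bar: The knocking bar: an upright round bar, 30 mm in diameter and 110 mm long, brass with a 12 mm white nylon face on both ends, 0.32 to 0.5 kg. Origin: centre of its lower face, z up. It stands loose in its pocket in the rack.
- bar_pocket (a point): Centre of the floor of the bar's round pocket at one end of the rack: 42 mm in diameter, 15 mm deep, floor 65 mm above the bench, rim 80 mm above it. The bar is back when its lower face stands on this floor.
- drum_rack: Plywood rack, 85 x 325 x 80 mm, fixed to the bench. Origin: centre of its underside; x across the row, y along it. Along y at -117, -39 and +39 mm are the three shank holes (23 mm) with the drums in any order, at +117 mm the pocket of the bar. Things in the rack stand up to 175 mm above the bench.
- mid_drum: Rust-brown drum, 45 mm in diameter, in the rack, flange 80 mm and top 174 mm above the bench; leave it alone.
- wide_drum: Dark grey drum, 60 mm in diameter, in the rack, otherwise the same; leave it alone.
- red_arrow: Red arrow-shaped sign block, about 150 x 85 x 45 mm, origin under its middle, on the bench; leave it alone.
- red_cross: Red plus-shaped sign block, 110 x 110 x 45 mm, on the bench; leave it alone.
- drum_top (a point): Flat steel top of the narrow drum's spindle, 15 mm in diameter, 94 mm above the drum's origin, z up: the place to tap. Under less than 5 N of push the seated drum stays; above 7 to 10 N it gives way, damped (200 N s/m), so a tap drives it 1 to 2 mm; 4 to 14 mm in all, then it stops dead. A held bar landing there at 30 mm/s gives some 45 N; over 60 N is a hard blow that bruises the bearings.
- sander: Bench spindle sander let into the bench: green casing under a grey cast table, 300 x 300 mm, 80 mm high. In its middle, in a black throat disc, the upright steel nose with the socket: a ring 38 mm in diameter whose top is 90 mm above the bench. The end of the bore, which the shank meets when locked home, is hidden inside (bore_end_c0). Origin: centre of its underside, z up. Fixed.

How it is judged:
By the outcome, as a careful person would: the job done as asked, in the order asked, and still so for the second after the job is handed in, with the robot touching nothing.
It also fails if it takes over 72 s, if anything falls off the work surface, if the arm or the gripper's body presses on something with over 40 N, if the wrist force passes 120 N, or if a joint passes its speed limit or range.

## Working session

There is one attempt and no reset: what is moved stays moved. The work goes in short steps, Python scripts to look and compute and a tool call to move; the robot and the scene stay as the last step left them, time stands still between calls to the robot, and variables do not carry over. Pictures are saved under pics/ and viewed, about 8 in all and at most 12, crops included, and the job is handed in when it is done.

Besides the shell and the picture viewer there is one more tool, called after ">>>" by a JSON object that holds its "method" and its "body". move_arm: Moves the arm, as the interface text tells. Its arguments: {"type":"object","properties":{"targets":{"type":"string"},"claw":{"type":"number"},"grip_force":{"type":"number"}},"required":["targets"]}

```bash
mkdir -p pics
cat > h.py <<'E'
import numpy as np, cv2
from plant import *
from scipy.spatial.transform import Rotation as Ro
def pts(name):
    m=camera_model(name); im,d=grab_frame(name)
    f=192/np.tan(np.radians(m["vfov"]/2)); R=np.array(m["R"]);t=np.array(m["t"])
    v,u=np.mgrid[0:384,0:512]
    C=np.stack([(u-m["cx"])/f*d,(v-m["cy"])/f*d,d],-1)
    P=(C-t)@R
    P[d==0]=np.nan
    return im,d,P
def save(n,im): cv2.imwrite("pics/"+n,cv2.cvtColor(im,cv2.COLOR_RGB2BGR))
E
python3 - <<'E'
from h import *
s=sense();print(s,tip_reach)
print(Ro.from_quat(s["tool_rot"]).as_matrix().round(3))
a=[]
for n in("scene","side"):
    im,d,P=pts(n); m=camera_model(n);print(n,m["vfov"],m["R"],m["t"]); np.savez("/tmp/"+n,im=im,d=d,P=P); save(n+"0.png",im)
E
```

```text
{'time_s': 0.0, 'joint_pos': array([-0.09921057,  0.33392071,  0.03985254,  1.46625026, -0.01342217,
        1.34328347, -0.05851476]), 'joint_vel': array([ 0.0003837 ,  0.00125612, -0.00083971, -0.00041977, -0.00129202,
       -0.0015839 , -0.00065296]), 'tau': array([ 1.06989024e-03, -6.56351209e+01,  1.33598529e+00, -4.03798449e+01,
       -5.97442500e-02,  4.47441044e-02,  1.62792835e-04]), 'position': array([6.49574727e-01, 9.83924114e-07, 2.40662884e-01]), 'tool_rot': array([-2.63206227e-05,  7.07670132e-01, -3.06066869e-05,  7.06542980e-01]), 'contact_force': array([-0.30952512, -0.04838669,  0.78805446]), 'ft_torque': array([ 0.01455025, -0.02344881, -0.0056632 ]), 'grip_width': 0.9980954072613301} 0.019
[[-0.002  0.     1.   ]
 [-0.     1.    -0.   ]
 [-1.    -0.    -0.002]]
scene 48.71902925032522 [[ 0.15215094  0.98835642  0.00129829]
 [ 0.62883173 -0.09579091 -0.77161827]
 [-0.76250951  0.11821885 -0.63608455]] [-0.07170085 -0.28383688  1.84559179]
side 54.252547330019425 [[ 0.75483287 -0.65591609 -0.00119127]
 [-0.43457514 -0.49875012 -0.74992851]
 [ 0.49129603  0.56658838 -0.66151781]] [-0.44139439  0.34403223  1.15564932]
```

View pics/scene0.png

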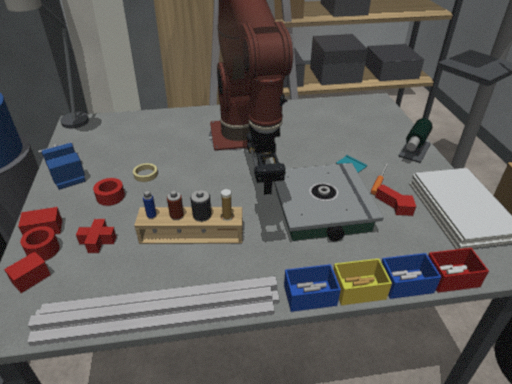

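View pics/side0.png

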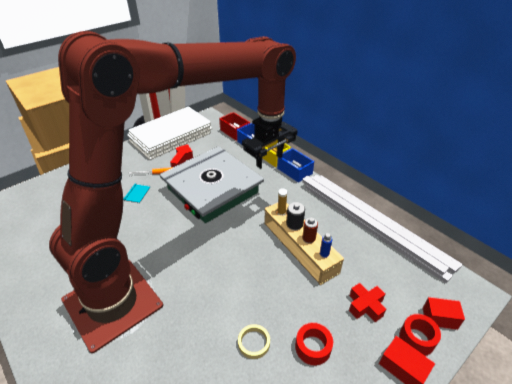

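The scene view shows the narrow blue drum at (150,205), the bar at (226,203), the nose at (322,190). The side view shows them at (326,245), (282,200), (210,176). Now measuring.

```bash
cat >> h.py <<'E'
from scipy.optimize import least_squares
def fitc(X,r):
    x0=np.nanmedian(X,0)
    s=least_squares(lambda p:np.hypot(X[:,0]-p[0],X[:,1]-p[1])-r,x0[:2],loss="soft_l1",f_scale=.001)
    return s.x, np.sqrt(np.mean(s.fun**2))
E
python3 - <<'E'
from h import *
S={}
W={"scene":{"drum":(138,190,162,222),"bar":(218,185,236,220),"nose":(308,180,337,202)},
   "side":{"drum":(316,230,338,260),"bar":(274,186,290,216),"nose":(198,166,224,186)}}
for n in W:
    z=np.load(f"/tmp/{n}.npz");im,d,P=z["im"],z["d"],z["P"]
    hsv=cv2.cvtColor(im,cv2.COLOR_RGB2HSV)
    for k,(a,b,c,e) in W[n].items():
        h=hsv[b:e,a:c].reshape(-1,3);p=P[b:e,a:c].reshape(-1,3);rgb=im[b:e,a:c].reshape(-1,3)
        if k=="drum": m=(h[:,0]>100)&(h[:,0]<130)&(h[:,1]>120)&(p[:,2]>.092)&(p[:,2]<.152);r=.016
        if k=="bar": m=(p[:,2]>.095)&(p[:,2]<.17);r=.015
        if k=="nose":
            m=(p[:,2]>.084)&(p[:,2]<.096)&(h[:,2]>110); q=p[m]
            (c0,c1),rr=cv2.minEnclosingCircle((q[:,:2]*1000).astype(np.float32))
            print(n,k,m.sum(),q.mean(0),"enc",c0,c1,rr,"z",np.median(q[:,2]));continue
        q=p[m]; c=np.nan
        # start the centre behind the seen face
        print(n,k,m.sum(),fitc(q+0,r),q.mean(0),q[:,2].min(),q[:,2].max())
    # top patch, rack top and table heights
    f=lambda u,v:P[v,u].round(4)
    print("table z pts",f(300,190) if n=="scene" else f(190,185), [np.nanmax(P[v0:v1,u0:u1,2]).round(4) for (u0,v0,u1,v1) in W[n].values()])
    # rack top
    R=P.reshape(-1,3); hh=hsv.reshape(-1,3)
    m=(abs(R[:,2]-.08)<.006)&(hh[:,0]>10)&(hh[:,0]<28)&(hh[:,1]>60)&(hh[:,2]>100)&(R[:,1]<0)
    rect=cv2.minAreaRect((R[m][:,:2]*1000).astype(np.float32));print("rack",m.sum(),rect)
E
python3 - <<'E'
import cv2,numpy as np
a=cv2.imread("pics/scene0.png");b=cv2.imread("pics/side0.png")
o=np.hstack([cv2.resize(a[170:250,130:250],(480,320),interpolation=2)[:, :390],cv2.resize(a[170:220,290:350],(400,320),interpolation=2)])
p=np.hstack([cv2.resize(b[180:280,260:345],(272,280),interpolation=2),cv2.resize(b[150:200,180:240],(336,280),interpolation=2)])
p=cv2.copyMakeBorder(p,0,0,0,o.shape[1]-p.shape[1],0)
cv2.imwrite("pics/crops.png",np.vstack([o,p]))
E
```

```text
scene drum 134 (array([ 0.57935756, -0.33810161]), np.float64(0.0018684743321824581)) [ 0.59323773 -0.33643781  0.12277605] 0.09213873917567483 0.15194552872546474
scene bar 190 (array([ 0.61383535, -0.1064278 ]), np.float64(0.0015820725115507019)) [ 0.62542305 -0.10740448  0.13328143] 0.09546553678535104 0.1695711675673777
scene nose 41 [0.54385853 0.22106178 0.08845231] enc 532.7022094726562 216.6277618408203 29.785852432250977 z 0.08835367967609162
table z pts [0.5202 0.1475 0.077 ] [np.float64(0.1744), np.float64(0.1763), np.float64(0.0924)]
rack 1383 ((-114.65997314453125, -188.23513793945312), (327.6239013671875, 1542.7127685546875), 87.13899230957031)
side drum 109 (array([ 0.55578786, -0.35566447]), np.float64(0.0036375951304944494)) [ 0.56807694 -0.34651797  0.12382944] 0.0922276242285795 0.1516118963829962
side bar 168 (array([ 0.59696092, -0.12876847]), np.float64(0.015684392524048733)) [ 0.59989515 -0.1256655   0.13834926] 0.09566500808476841 0.16976173303225628
side nose 104 [0.54013896 0.22102763 0.08726409] enc 540.7660522460938 216.6432647705078 71.27577209472656 z 0.08600508982873487
table z pts [0.4427 0.221  0.086 ] [np.float64(0.178), np.float64(0.1793), np.float64(0.0953)]
rack 1145 ((272.1239929199219, -180.38253784179688), (326.6391906738281, 736.3055419921875), 82.49769592285156)
```

View pics/crops.png

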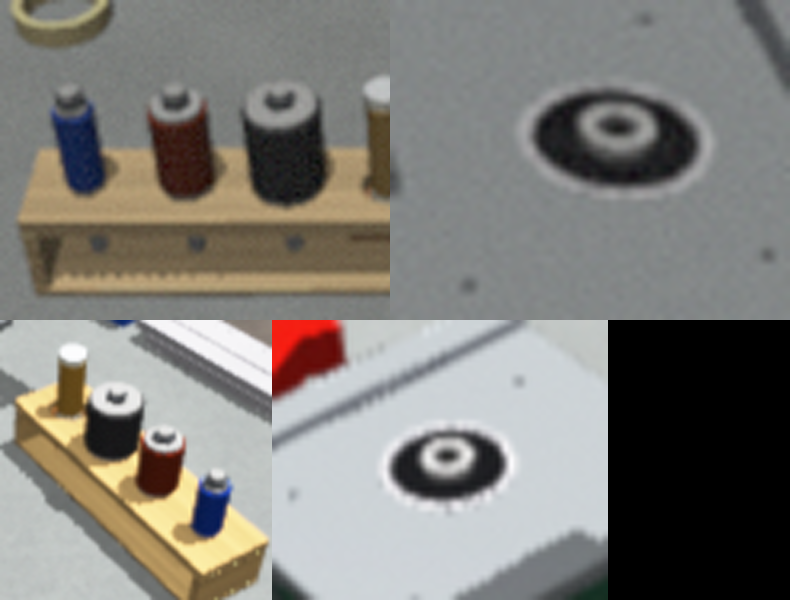

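The crops confirm it: blue drum at the -y end, then rust, grey and the bar, with the nose ring a clear annulus in the black throat. Rough positions are drum (.578,-.339), bar (.612,-.108), nose (.542,.22). I'll refine them with the wrist camera.

Run:
```python
from h import *
m=camera_model("wrist");R=np.array(m["R"]);print(m["vfov"],m["cx"],m["cy"],R.round(3),"centre",-R.T@m["t"])
```

```text
63.543581525643816 256.5657115453239 188.73819210108223 [[ 1.    -0.001 -0.   ]
 [-0.001 -0.968  0.249]
 [-0.001 -0.249 -0.968]] centre [0.64965664 0.069551   0.38487569]
```

>>> {"method": "move_arm", "body": {"targets": "-6 4 -2 0; -6 8 -5 0; -6 13 -8 0; -6 17 -11 0; -6 17 -11 0; -6 17 -11 0"}}

```text
time_s: 0.85
position: [0.5402, 0.1694, 0.3014]
tool_rot: [-0.0, 0.707, -0.0, 0.707]
contact_force: [-0.6, 0.2, 0.1]
grip_width: 0.995
```

```bash
cat >> h.py <<'E'
def onplane(uv,m,z):
    f=192/np.tan(np.radians(m["vfov"]/2)); R=np.array(m["R"]);t=np.array(m["t"]); c=-R.T@t
    uv=np.atleast_2d(uv); r=np.c_[(uv[:,0]-m["cx"])/f,(uv[:,1]-m["cy"])/f,np.ones(len(uv))]@R
    return c+r*((z-c[2])/r[:,2])[:,None]
def proj(X,m):
    f=192/np.tan(np.radians(m["vfov"]/2)); c=np.array(m["R"])@X+m["t"]
    return np.array([c[0]/c[2]*f+m["cx"],c[1]/c[2]*f+m["cy"]])
E
python3 - <<'E'
from h import *
m=camera_model("wrist");im,d=grab_frame("wrist");np.savez("/tmp/w1",im=im,d=d);save("w1.png",im)
print(proj(np.array([.542,.22,.09]),m))
g=cv2.cvtColor(im,cv2.COLOR_RGB2GRAY)
u,v=proj(np.array([.542,.22,.09]),m).astype(int)
print(g[v,u-60:u+60:3]); print(d[v,u-60:u+60:6].round(3))
E
```

```text
[258.05629857 126.23262494]
[107 106 104 105 104 111 112 142  94  39  39  39  34  34  34 117 126  94
  11  28  19  24  29  69 124 125  51  52  50  52  54  50  91 211 174 165
 161 163 163 164]
[0.359 0.358 0.358 0.359 0.357 0.357 0.356 0.357 0.349 0.354 0.355 0.355
 0.347 0.356 0.356 0.357 0.356 0.357 0.358 0.358]
```

View pics/w1.png

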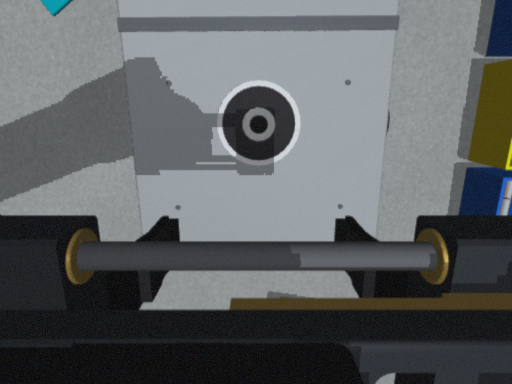

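The nose ring is centred near (259,124), fully visible. Fitting it, then moving to the drum.

```bash
cat >> h.py <<'E'
def nose(im,m,guess,z=.09,shown=True):
    g=cv2.cvtColor(im,cv2.COLOR_RGB2GRAY); u,v=proj(np.array([*guess,z]),m); n=44
    u0,v0=int(u)-n,int(v)-n; k=10
    G=cv2.resize(g[v0:v0+2*n,u0:u0+2*n],None,fx=k,fy=k,interpolation=cv2.INTER_CUBIC)
    out=[]
    # dark holes (bore) and the ring round them
    for thr in (60,70,80):
        cs,h=cv2.findContours((G>thr).astype(np.uint8),cv2.RETR_CCOMP,cv2.CHAIN_APPROX_NONE)
        for c in cs:
            if len(c)<200: continue
            p=c[:,0,:]; uv=np.c_[u0+(p[:,0]+.5)/k-.5, v0+(p[:,1]+.5)/k-.5]
            X=onplane(uv,m,z)[:,:2]; (a,b),r=cv2.minEnclosingCircle((X*1000).astype(np.float32))
            if np.hypot(a/1000-guess[0],b/1000-guess[1])<.015 and r<23:
                A=np.c_[2*X,np.ones(len(X))]; s=np.linalg.lstsq(A,(X**2).sum(1),rcond=None)[0]
                out.append((thr,s[:2].round(4),round(float(np.sqrt(s[2]+s[0]**2+s[1]**2)),4),len(c)))
    return out
E
python3 - <<'E'
from h import *
m=camera_model("wrist");im=np.load("/tmp/w1.npz")["im"]
for o in nose(im,m,(.542,.22)):print(o)
E
```

```text
(60, array([0.5427, 0.2218]), 0.0189, 976)
(60, array([0.5426, 0.2217]), 0.0098, 506)
(70, array([0.5426, 0.2218]), 0.0187, 960)
(70, array([0.5426, 0.2218]), 0.0101, 515)
(80, array([0.5426, 0.2219]), 0.0184, 944)
(80, array([0.5426, 0.2218]), 0.0103, 526)
```

>>> {"method": "move_arm", "body": {"targets": "0 -6 0 0; 0 -12 0 0; 0 -18 1 0; 0 -24 1 0; 0 -30 2 0; 0 -36 3 0; 0 -42 3 0; 0 -47 4 0; 0 -51 4 0; 0 -51 4 0; 0 -51 4 0"}}

```text
time_s: 2.28
position: [0.5797, -0.3404, 0.3011]
tool_rot: [0.001, 0.707, -0.0, 0.707]
contact_force: [0.8, 0.7, -0.6]
grip_width: 1.0
```

Run:
```python
from h import *
print(sense()["position"]);m=camera_model("wrist");im,d=grab_frame("wrist");np.savez("/tmp/w2",im=im,d=d);save("w2.png",im)
print(proj(np.array([.578,-.339,.174]),m),proj(np.array([.578,-.339,.08]),m))
```

```text
[ 0.57969131 -0.34043669  0.30106411]
[254.72741834 187.00428154] [255.15692595 167.86856672]
```

View pics/w2.png

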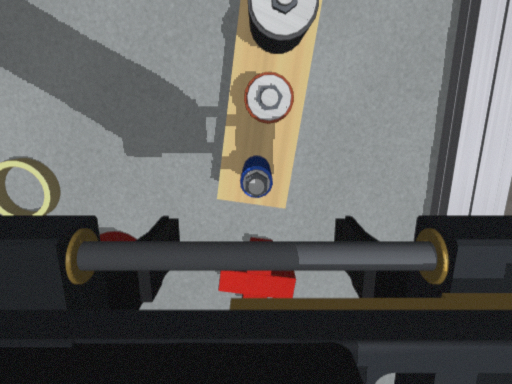

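The blue drum's top is at (257,183) with its sleeve leaning up the picture, and the rust drum is at (270,97). Fit the drum's upper rim.

Run:
```python
from h import *
m=camera_model("wrist");z=np.load("/tmp/w2.npz");im,d=z["im"],z["d"]
hsv=cv2.cvtColor(im,cv2.COLOR_RGB2HSV)
a=np.zeros((384,512),np.uint8);a[150:205,235:280]=255
b=cv2.inRange(hsv,(100,110,30),(130,255,255))&a
c=max(cv2.findContours(b,cv2.RETR_EXTERNAL,cv2.CHAIN_APPROX_NONE)[0],key=cv2.contourArea)
h=cv2.convexHull(c)[:,0,:].astype(float); print(cv2.boundingRect(c))
X=onplane(h,m,.156)[:,:2]
for cut in (182,185,188):
    q=X[h[:,1]>cut]; print(cut,len(q),fitc(q,.0165))
print("wid x",np.ptp(X[:,0]))
# spindle top
g=cv2.cvtColor(im,cv2.COLOR_RGB2GRAY);np.set_printoptions(linewidth=250)
print(g[170:200,245:270]);print(hsv[170:200:2,245:270,1])
# mid-drum top disc
u,v=270,97
k=cv2.inRange(hsv,(0,0,110),(180,60,255));k[:, :240]=0;k[:60]=0;k[130:]=0;k[:,300:]=0
c=max(cv2.findContours(k,cv2.RETR_EXTERNAL,cv2.CHAIN_APPROX_NONE)[0],key=cv2.contourArea);print("mid",cv2.boundingRect(c))
```

```text
(241, 156, 31, 41)
182 10 (array([ 0.57948131, -0.33513417]), np.float64(0.0005504220227765682))
185 9 (array([ 0.57969533, -0.33520212]), np.float64(0.0004574679993815574))
188 6 (array([ 0.57955848, -0.36370514]), np.float64(0.003280185911838533))
wid x 0.02884442050226388
[[ 53  61  65  71  66  71  72  77  99 106 116 110 106  95  87  82  73  64  58  59  56  50  48  32  31]
 [ 71  58  60  70  82 116 113 118 123 118 118  99 102 111 114 114 110  99  74  61  58  59  56  47  37]
 [ 62  62  76 115 116 126 125 124 117  99  77  65  68  93 114 122 123 115 101  76  62  57  56  56  45]
 [ 60  67 116 159 133 122 119 100  76  63  57  54  54  61  80 106 118 119 117 106  84  66  56  56  52]
 [ 70  92 122 136 122  99  80  67  57  58  59  64  60  60  57  68  80 104 116 116 110  85  65  55  58]
 [ 91 112 116  99  93  69  69  82  66  64  61  65  62  62  56  54  54  66  90 114 117 112  91  63  57]
 [109 104  88  66  77  82  68  71  66  66  63  66  63  61  61  60  59  56  61  78  99 117 103  66  53]
 [102  77  77  69  89  95  73  66  64  65  65  70  66  65  60  64  61  62  58  53  65  86 109  75  55]

[... 3134 characters left out ...]
 2   2   2   2   4   2   6   9   4   9  25  24   7  13  86]
 [ 11  24  22   9   4   4   4   9   6   6   6   4   4   6   4   4   7   4   7  23  21  26   9  39 147]
 [ 90  35  35  21   8  11   4   6   4   2   2   9   6   4   4   4   6   4  16  17  30  45  84 165 131]
 [172 173  69  35  31  18   7   2   4   9   2   6   9   4   4   2  10  13  18  20  40 122 123  17  80]
 [ 58  48 133 154 130  70  45  21  26   9  17   8   8  18  22  33  38  88 130 138 123  17  79  97  98]
 [100  97  90  61  17  87 111  98  88  91  61  54 106 147 108 101  74  13  71  79  89  97  99  98 100]
 [ 98 101 100  99  98  95  92  91  89  85  80  79  77  74  76  83  93  95  99 100  99  99 100 100  99]]
mid (247, 75, 44, 45)
```

Run:
```python
from h import *
m=camera_model("wrist");z=np.load("/tmp/w2.npz");im=z["im"]
G=cv2.resize(cv2.cvtColor(im,cv2.COLOR_RGB2GRAY)[165:205,235:280],None,fx=10,fy=10,interpolation=cv2.INTER_CUBIC)
for t in (88,94,100):
    k=(G>t).astype(np.uint8); n,l,s,c=cv2.connectedComponentsWithStats(k)
    L=l[int((186-165)*10),int((256-235)*10)]
    cc=max(cv2.findContours((l==L).astype(np.uint8),0,1)[0],key=len)[:,0]
    X=onplane(np.c_[235+(cc[:,0]+.5)/10-.5,165+(cc[:,1]+.5)/10-.5],m,.174)[:,:2]
    (a,b),r=cv2.minEnclosingCircle((X*1000).astype(np.float32)); print(t,a,b,r,X.mean(0))
print(onplane([[256,186.1]],m,.174), onplane([[268.5,97]],m,.161))
```

```text
88 579.4857788085938 -337.2750244140625 7.645920753479004 [ 0.57936542 -0.33732363]
94 579.4829711914062 -337.24359130859375 7.502438068389893 [ 0.57939074 -0.33726225]
100 579.429443359375 -337.2020263671875 7.356445789337158 [ 0.57933305 -0.3372328 ]
[[ 0.57958951 -0.33728026  0.174     ]] [[ 0.59065457 -0.25968575  0.161     ]]
```

The drum is at (.5794,-.3373); its top radius fits 7.5 mm, and it is 78 mm from the middle drum, both as they should be. Descend and grasp 60 mm above its origin.

>>> {"method": "move_arm", "body": {"targets": "4 0.3 0 0; 8 0.3 0 0; 12 0.3 0 0; 15 0.3 0 0; 16.1 0.3 0 0; 16.1 0.3 0 0; 16.1 0.3 0 0; 16.1 0.3 0 0"}}

```text
time_s: 3.32
position: [0.5806, -0.3373, 0.142]
tool_rot: [-0.0, 0.706, -0.0, 0.708]
contact_force: [-0.2, 0.7, 0.1]
grip_width: 1.004
```

>>> {"method": "move_arm", "body": {"targets": "0 0 0 0; 0 0 0 0; 0 0 0 0; 0 0 0 0; 0 0 0 0; 0 0 0 0; 0 0 0 0; 0 0 0 0", "claw": 0.2, "grip_force": 15}}

```text
time_s: 4.32
position: [0.5799, -0.337, 0.1405]
tool_rot: [0.0, 0.707, -0.0, 0.707]
contact_force: [-1.3, -0.0, 0.4]
grip_width: 0.361
```

>>> {"method": "move_arm", "body": {"targets": "-1 0 0 0; -3 0 0 0; -7 0 0 0; -11 0 0 0; -15 0 0 0; -18 0 0 0; -19 0 0 0; -19 0 0 0; -19 0 0 0", "grip_force": 25}}

```text
time_s: 5.45
position: [0.5796, -0.3367, 0.329]
tool_rot: [0.0, 0.708, 0.0, 0.706]
contact_force: [-0.0, -0.3, -3.5]
grip_width: 0.359
```

>>> {"method": "move_arm", "body": {"targets": "0 4 0 0; 0 9 0 0; 0 14 0 0; 0 19 -1 0; 0 24 -1 0; 0 29 -2 0; 0 34 -2 0; 0 39 -3 0; 0 43 -3 0; 0 46 -4 0; 0 48 -4 0; 0 48 -4 0"}}

```text
time_s: 6.95
position: [0.5398, 0.1441, 0.3298]
tool_rot: [-0.001, 0.708, 0.001, 0.707]
contact_force: [-0.4, -0.1, -3.1]
grip_width: 0.359
```

>>> {"method": "move_arm", "body": {"targets": "0 0 0 0; 0 0 0 0"}}

```text
time_s: 7.2
position: [0.5404, 0.1415, 0.3305]
tool_rot: [0.001, 0.707, -0.001, 0.707]
contact_force: [-0.1, 0.0, -1.6]
grip_width: 0.36
```

Run:
```python
from h import *
s=sense();print(s["position"],s["contact_force"],s["grip_width"],s["tool_rot"]);m=camera_model("wrist");im,d=grab_frame("wrist");np.savez("/tmp/w3",im=im,d=d);save("w3.png",im)
p=s["position"];print(proj(p+[0,0,.034],m),proj(np.array([.5426,.2218,.09]),m))
for o in nose(im,m,(.5426,.2218)):print(o)
```

```text
[0.54040461 0.14150368 0.33045829] [-0.14546094  0.00428515 -1.55457604] 0.35960101287772717 [ 6.37512467e-04  7.07120899e-01 -9.36952809e-04  7.07091755e-01]
[256.85367882 288.56653209] [258.09231821  99.5601992 ]
(60, array([0.5424, 0.2221]), 0.0092, 454)
(70, array([0.5426, 0.2227]), 0.0195, 960)
(70, array([0.5424, 0.2222]), 0.0094, 466)
(80, array([0.5425, 0.2227]), 0.0192, 947)
(80, array([0.5424, 0.2222]), 0.0096, 474)
```

View pics/w3.png

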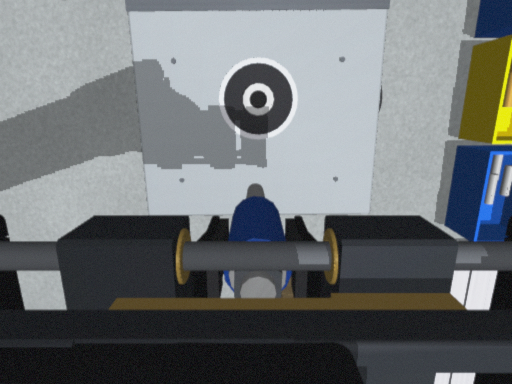

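The nose is at (258,99), the held drum's shank tip shows at (256,187), and its spindle top at (258,284). Measure the shank's position against the TCP.

Run:
```python
from h import *
m=camera_model("wrist");im=np.load("/tmp/w3.npz")["im"];p=sense()["position"]
np.set_printoptions(linewidth=250)
h=cv2.cvtColor(im,cv2.COLOR_RGB2HSV)
print(h[178:200:2,242:270,2]);print(h[186:200:4,242:270,1])
print(p)
for dz in(-.128,-.12,-.11,.034): print(dz,proj(p+[0,0,dz],m))
print("edge", [proj(p+[dx,dy,-.126],m).round(1) for dx,dy in((.0072,0),(-.0072,0),(0,.0072))])
save("w3c.png",cv2.resize(im[170:310,200:320],None,fx=5,fy=4,interpolation=2))
```

```text
[[204 202 206 203 203 203 204 203 202 202 202 204 205 204 204 204 205 206 206 203 203 202 204 203 204 204 206 206]
 [204 204 204 203 204 201 206 206 205 205 205 201 206 204 203 201 204 205 202 206 204 206 205 204 203 205 206 204]
 [202 201 203 202 203 204 204 201 202 199 200 200 199 199 197 201 200 204 203 206 203 205 204 204 203 204 207 205]
 [203 204 203 202 207 203 202 198 176 138 113 108  98  94 100 109 119 144 173 201 204 206 204 205 205 207 202 206]
 [204 204 203 200 201 202 174 121  88  82  81  81  80  80  78  80  79  80  85 125 188 203 203 201 204 204 203 205]
 [205 201 204 201 202 176 110  85  80  83  81  80  83  80  83  80  80  77  82  80 114 190 203 202 202 203 203 204]
 [200 203 204 202 196 132  85  80  79  80  79  78  79  81  81  83  80  78  77  78  87 148 197 203 204 203 202 202]
 [200 203 204 201 193 117  81  80  79  81  81  81  79  83  83  82  83  83  80  78  79 102 189 204 203 207 201 205]
 [203 201 201 199 167 100  80  81  82  81  80  81  80  81  82  79  83  79  82  78  75  83 146 195 203 205 203 208]
 [203 202 202 193 134  85  79  79  79  82  81  81  77  75  84  78
[... 173 characters left out ...]
16  16  17  18  19  13  15   6   6  13   6   3   3   7   6  13   6   9  12  15  18  19  16  19  16  18  16]
 [ 17  18  18  16  17  12   9  10  10  13   0   7   0   0   6   3   3  10   3  10  12  17  16  18  16  18  15  16]
 [ 16  16  18  17  17  13   6   3   6   6  10   6   6   9   9   3   6  10   6   7   7   6  16  17  15  17  18  18]
 [ 19  18  21  33  58 115 148 168 180 203 221 199 194 207 198 182 193 179 196 180 179 172 124  66  43  28  21  16]]
[0.54031599 0.14171432 0.3305185 ]
-0.128 [256.49350034 188.21910252]
-0.12 [256.50062636 190.46982118]
-0.11 [256.51012325 193.46937002]
0.034 [256.8113554  288.61210825]
edge [array([264.5, 188.7]), array([248.5, 188.8]), array([256.5, 181. ])]
```

Run:
```python
from h import *
np.set_printoptions(linewidth=250)
for n in("scene","side"):
    m=camera_model(n);im,d=grab_frame(n);p=sense()["position"];np.savez("/tmp/h"+n,im=im,d=d)
    a=proj(p+[0,0,.034],m);b=proj(p+[0,0,-.128],m);print(n,"top",a,"tip",b, "flange",proj(p+[0,0,-.06],m))
    u,v=((a+b)/2).astype(int); c=im[v-55:v+75,u-50:u+50]
    save(f"h{n}.png",cv2.resize(c,None,fx=4,fy=4,interpolation=2)); print("crop origin",u-50,v-55)
a=[cv2.imread(f"pics/{x}.png") for x in("hscene","hside")]
cv2.imwrite("pics/hh.png",np.hstack(a))
```

```text
scene top [306.7808858  115.88246942] tip [302.60823715 162.47768488] flange [304.27779632 143.83401849]
crop origin 254 84
side top [217.71037243 121.09725897] tip [220.73094817 159.86748677] flange [219.52266257 144.35868583]
crop origin 169 85
```

View pics/hh.png

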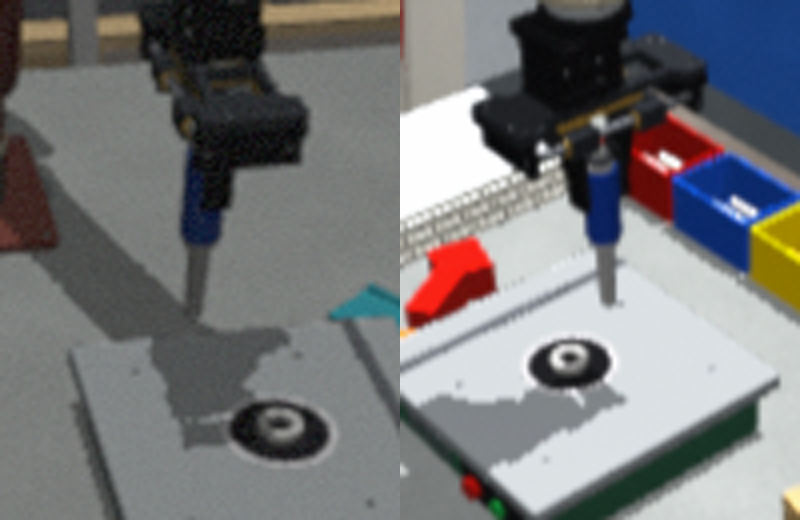

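View pics/w3c.png

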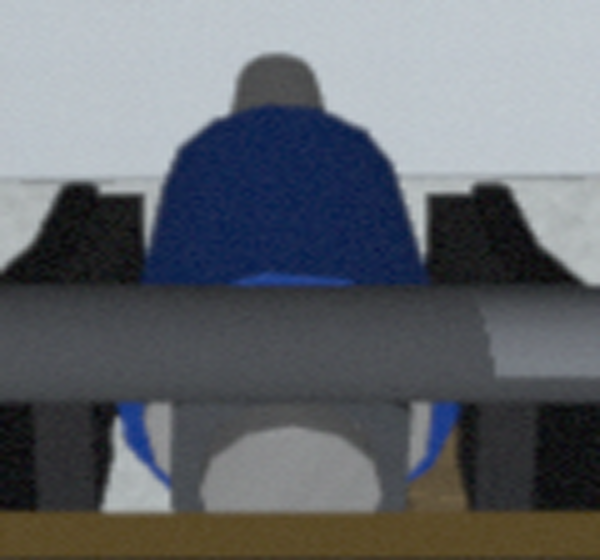

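Run:
```python
from h import *
m=camera_model("wrist");p=sense()["position"]
print("top far edge pred",proj(p+[0,.0075,.034],m),"obs (258.2,276.7)")
for r,dz in((.0072,-.125),(.0069,-.1265),(.006,-.1275)):print("tip far edge",proj(p+[0,r,dz],m),"obs (255.1,183.2)")
for n in("scene","side"):
    im=np.load(f"/tmp/h{n}.npz")["im"];m=camera_model(n)
    h=cv2.cvtColor(im,cv2.COLOR_RGB2HSV)
    b=cv2.inRange(h,(100,120,30),(130,255,255))
    for v in range(118,164,2):
        u=int(proj(p,m)[0]); print(n,v,im[v,u-13:u+14].sum(1)//3)
```

```text
top far edge pred [256.78513214 271.68145759] obs (258.2,276.7)
tip far edge [256.47060813 181.24043836] obs (255.1,183.2)
tip far edge [256.4699596  181.18854863] obs (255.1,183.2)
tip far edge [256.47107096 181.91258067] obs (255.1,183.2)
scene 118 [122 123 125 126 127 123 112  72  52  46  24  25  22  18  27  13  12  25
  13  17  11  11  12   8  18  19   8]
scene 120 [125 122 126 122 124 126 126 125 105  64  43  28  16  26  15  16  13   9
  17  10  11  19  10  23  18  10  27]
scene 122 [123 120 125 127 123 123 123 114  88  53  32  23  29  35  36  27  19  16
  20  13   9  11  11  22   8  21  16]
scene 124 [122 122 120 123 118 123 123 111  77  31  22  12  18  16  10  21   8  18
  21   8   9   8  22  15  20  19  13]
scene 126 [121 123 120 121 122 121 123 107  60  25  31  23  18  14  13   8   9  22
   8  30  49  77  91  93  93  98  98]
scene 128 [124 120 124 124 124 122 124 107  56  29  28  26  33  18  12  13  13  18
   9  24  77 117 126 127 126 121 122]
scene 130 [123 124 125 123 119 126 126 105  54  30  42  32  34  15  21  20  10  14
  17  41  92 124 126 122 123 122 121]
scene 132 [1
[... 3956 characters left out ...]
31 226 224 223 223 223 223 222 218 203 183 126 101  98  96 117
 192 217 221 218 213 206 209 210 208]
side 154 [223 224 223 223 223 221 219 204 188 163 143 141 154 135 104 101  96 109
 209 223 223 223 224 225 217 214 205]
side 156 [222 222 218 194 182 146 138 141 159 184 201 217 217 177 113 100  95 111
 209 223 224 223 224 223 223 223 223]
side 158 [168 158 141 129 155 177 200 217 221 224 224 223 222 203 123 100  97 111
 209 223 223 224 223 223 223 224 224]
side 160 [157 176 200 216 222 223 223 223 224 223 223 223 223 218 155 114 103 123
 180 188 218 223 223 224 224 223 223]
side 162 [221 223 223 223 223 224 224 223 223 224 223 224 223 223 220 207 198 216
 221 220 222 223 223 223 224 224 223]
```

Neither fixed view shows a tilt: the drum axis slopes match a vertical line. The wrist calibration drifts by about 1.5 mm with depth, so I'll hover the tip about 10 mm above the mouth and correct tip against ring at the same depth.

>>> {"method": "move_arm", "body": {"targets": "0 4 0.2 0; 0 7 0.3 0; 0 8.2 0.3 0; 4 8.2 0.3 0; 7 8.2 0.3 0; 9 8.2 0.3 0; 10.2 8.2 0.3 0; 10.2 8.2 0.3 0; 10.2 8.2 0.3 0; 10.2 8.2 0.3 0"}}

```text
time_s: 8.6
position: [0.5434, 0.2251, 0.2296]
tool_rot: [0.0, 0.707, 0.0, 0.708]
contact_force: [-0.4, 0.1, -2.7]
grip_width: 0.36
```

Run:
```python
from h import *
s=sense();p=s["position"];print(p,s["contact_force"])
o=[]
for n,(w,hh),k in(("wrist",(40,40),7),("scene",(25,25),8),("side",(25,25),8)):
    m=camera_model(n);im,d=grab_frame(n);np.savez("/tmp/n"+n,im=im)
    c=proj(np.array([.5426,.2220,.09]),m);u,v=c.astype(int);print(n,"nose pred",c,"tip pred",proj(p-[0,0,.128],m),"crop0",u-w,v-hh)
    o.append(cv2.resize(im[v-hh:v+hh,u-w:u+w],(400,400) if n!="wrist" else (400,400),interpolation=2))
save("near.png",np.vstack([np.hstack(o[1:]),]));save("nearw.png",o[0])
save("near3.png",cv2.resize(np.hstack(o),(798,266),interpolation=3))
```

```text
[0.54340348 0.22514185 0.22957333] [-0.42647771  0.05394243 -2.73088777]
wrist nose pred [255.40571892 188.5214031 ] tip pred [256.27099575 188.32762153] crop0 215 148
scene nose pred [323.87315165 188.96826232] tip pred [325.24064812 186.25731066] crop0 298 163
side nose pred [210.8795503  173.37475923] tip pred [210.34332143 170.63200987] crop0 185 148
```

View pics/near3.png

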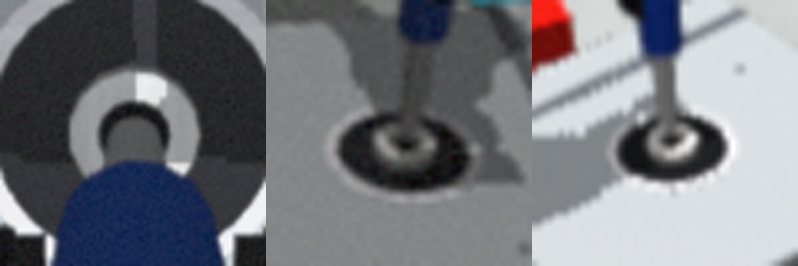

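The tip is over the bore in the wrist view: shank centre and bore centre both at about column 135 of the crop. Checking to sub-pixel in all three views.

Run:
```python
from h import *
np.set_printoptions(linewidth=250)
im=np.load("/tmp/nwrist.npz")["im"];g=im.sum(2)//3
print("wrist rows 168-196, cols 232-280");print(g[166:198:2,232:280])
print("col 250..262 vertical");print(g[164:200,250:262:3].T)
for n,u,v in(("scene",324,189),("side",211,173)):
    g=np.load(f"/tmp/n{n}.npz")["im"].sum(2)//3
    print(n,u-14,v-16);print(g[v-16:v+8,u-14:u+15])
```

```text
wrist rows 168-196, cols 232-280
[[ 40  44  38  42  41  42  41  39  43  41  36  42  41  34  40  39  42  38  38  37  42  44  60  55  60  60  62  63  62  58  46  38  39  41  40  41  37  39  34  40  42  40  38  43  43  41  41  38]
 [ 41  36  37  41  39  39  38  42  36  37  42  43  40  42  42  41  46  56  69  78  84  87  86  84  86  84  84  81  80  76  59  47  43  40  39  41  36  43  41  34  41  41  42  43  44  39  42  39]
 [ 39  40  37  39  36  44  40  42  38  42  41  43  61  77  85  92 103 115 133 139 153 156 152 159 203 208 212 199 188 170 131 102  80  60  43  39  40  44  37  39  42  41  38  39  40  41  37  39]
 [ 39  39  36  40  38  39  42  40  40  48  61  83 111 135 151 155 155 158 157 156 158 159 159 171 228 235 237 236 233 232 229 220 197 131  92  78  62  50  37  43  40  38  36  39  40  41  40  39]
 [ 38  39  43  38  39  36  39  42  58  85 119 147 152 155 158 156 158 154 156 154 156 155 156 170 227 234 236 234 232 231 231 230 228 173 154 137 116  85  60  42  39  44  41  39  40  39  40  40]
 [ 44  40  40  41  39  42  53  87 125 146 158 158 156 154 154 156 156 155 154 154 155 155 15
[... 7705 characters left out ...]
148  72  29  20  20  27  71 137 150 128  98 105 179 217 226 154  64  35  34  35  42 123 245 239 227 223]
 [132 135 157 138  60  24  21  19  22  49 112 137 150 171 180 213 203 179 103  48  35  36  34  47 138 245 237 226 223]
 [131 135 154 149  66  26  20  20  20  29  68 100 119 164 171 164 126  97  62  40  36  35  35  73 184 241 232 224 223]
 [131 133 140 160  96  41  23  21  21  21  34  55  76  88  90  86  72  55  40  37  35  38  59 144 233 230 225 223 223]
 [133 131 129 156 139  87  38  23  21  22  28  33  44  46  46  42  40  37  35  37  51  80 133 222 240 223 222 223 223]
 [132 131 132 144 158 145  98  75  59  39  34  34  37  35  34  36  37  47  53  80 133 204 200 232 231 224 223 223 224]]
```

Run:
```python
from h import *
m=camera_model("wrist");p=sense()["position"]
print(p)
l,r=onplane([[235.5,188],[274.5,188],[244.5,188],[265.6,188]],m,.09)[:,0][[0,2]],onplane([[235.5,188],[274.5,188],[244.5,188],[265.6,188]],m,.09)[:,0][[1,3]]
print("ring r",(r-l)/2,"x",(r+l)/2)
print("ring y outer",onplane([[255,169.2]],m,.09)[0,1]-(r-l)[0]/2,"bore",onplane([[255,178.6]],m,.09)[0,1]-(r-l)[1]/2)
for z in(-.128,-.126):
    zz=p[2]+z; L,R=onplane([[247.3,190],[262.7,190]],m,zz)[:,0]
    print("tip r",(R-L)/2,"x",(L+R)/2,"far edge y",onplane([[255,182.6]],m,zz)[0,1])
for n in("scene","side"):
    m=camera_model(n); print(n,proj(p-[0,0,.128],m),proj(p-[0,0,.10],m), "dy5mm",proj(p-[0,.005,.128],m))
```

```text
[0.54314117 0.22507859 0.2290228 ]
ring r [0.01838062 0.00994439] x [0.54185656 0.54190228]
ring y outer 0.22217051463347248 bore 0.2216737393381183
tip r 0.006987057131681573 x 0.541892160055334 far edge y 0.23037616752969226
tip r 0.006935713256493059 x 0.5418996005370207 far edge y 0.230848158261987
scene [325.18157709 186.34320116] [326.11243812 179.52011911] dy5mm [323.7075573  186.48358766]
side [210.31002426 170.77584885] [209.72896599 165.14720839] dy5mm [211.05366699 171.36848812]
```

Tip is aligned in x but about 1.9 mm too far in +y (all three views agree on the sign). Correcting and lowering.

>>> {"method": "move_arm", "body": {"targets": "0 -0.1 0 0; 0 -0.2 0 0; 0.4 -0.2 0 0; 0.7 -0.2 0 0; 0.7 -0.2 0 0; 0.7 -0.2 0 0"}}

```text
time_s: 9.5
position: [0.543, 0.223, 0.2216]
tool_rot: [0.0, 0.707, 0.0, 0.707]
contact_force: [-0.1, 0.2, -2.4]
grip_width: 0.361
```

Run:
```python
from h import *
np.set_printoptions(linewidth=250)
m=camera_model("wrist");p=sense()["position"];print(p,sense()["contact_force"])
im=grab_frame("wrist")[0];g=im.sum(2)//3
for v in (186,188,190,192): print(v,g[v,232:280])
print("col 253..258 from 160");print(g[160:200,253:259].T)
print(proj(np.array([.5419,.2221,.09]),m))
```

```text
[0.54299691 0.22304823 0.22156593] [-0.05058652  0.19123699 -2.41750765]
186 [ 40  43  40  61 123 149 148 150 150 153 155 155 139  67  30  21  42  71  81  83  84  86  87  86  86  85  85  82  80  68  43  34  27  35  66 143 154 151 152 150 153 153 153 133  69  39  37  41]
188 [ 39  35  36  62 127 149 151 150 150 152 154 154 134  62  26  40  73  84  84  83  87  87  83  86  86  84  85  82  81  81  71  42  27  28  55 126 149 153 153 149 151 155 153 145  84  41  40  40]
190 [ 40  41  43  57 126 147 148 152 151 154 154 154 139  77  40  58  77  83  83  81  85  84  88  87  82  82  85  83  84  80  76  48  27  30  89 196 166 151 151 153 151 151 151 135  71  42  38  40]
192 [ 37  39  39  60 122 146 148 150 151 153 156 156 150 112  66  71  81  84  83  85  85  83  86  84  84  86  84  82  85  84  78  68  40  58 102 153 154 149 148 151 152 152 150  99  53  41  40  38]
col 253..258 from 160
[[ 41  41  41  40  39  42  52  85 108 148 160 160 157 157 155 155 153 138  88  34  23  26  27  52  77  84  86  86  87  86  84  85  83  86  87  78  61  47  49  48]
 [ 39  41  41  42  38  42  53  83 108 149 161 159 157 158 155 155 149 114  62  19  28  23  28  60  77  84  87  85  83  85  88  89  86  88  86  84  65  52  45  43]
 [ 43  40  46  43  46  44  58  81 105 147 157 156 158 156 154 155 148 114  64  24  18  29  30  65  80  88  86  86  86  82  87  83  84  84  86  86  62  52  48  51]
 [ 57  60  57  60  57  59  63  85 100 141 157 159 156 155 156 155 149 123  70  30  16  21  29  62  75  85  86  85  86  85  82  86  84  86  83  83  68  52  49  46]
 [ 62  62  58  63  62  58  61  80  98 137 155 155 158 158 156 152 151 122  70  31  26  18  30  52  77  84  85  86  84  85  82  84  86  84  88  81  66  53  49  47]
 [ 60  62  60  59  62  60  66  81  94 136 165 170 171 170 169 167 166 142  84  26  24  22  26  41  73  85  85  84  85  82  85  84  84  87  84  85  70  51  50  47]]
[255.31067799 188.26332665]
```

Shank is now about 0.6 mm to -x and 0.3 mm to -y of the bore. Trim and enter.

>>> {"method": "move_arm", "body": {"targets": "0 0.03 0.05 0; 0.3 0.03 0.05 0; 0.6 0.03 0.05 0; 1 0.03 0.05 0; 1.4 0.03 0.05 0; 1.8 0.03 0.05 0; 2.2 0.03 0.05 0; 2.2 0.03 0.05 0"}}

```text
time_s: 10.55
position: [0.5433, 0.2232, 0.1991]
tool_rot: [-0.0, 0.707, -0.0, 0.707]
contact_force: [-0.1, -0.1, -1.7]
grip_width: 0.361
```

>>> {"method": "move_arm", "body": {"targets": "0.4 0 0 0; 0.8 0 0 0; 1.2 0 0 0; 1.5 0 0 0; 1.7 0 0 0; 1.7 0 0 0"}}

```text
time_s: 11.3
position: [0.5434, 0.2233, 0.1824]
tool_rot: [-0.0, 0.707, -0.0, 0.707]
contact_force: [0.0, 0.7, -2.3]
grip_width: 0.363
```

>>> {"method": "move_arm", "body": {"targets": "0.3 0 0 0; 0.6 0 0 0; 0.9 0 0 0; 1.1 0 0 0; 1.1 0 0 0"}}

```text
time_s: 11.92
position: [0.5434, 0.2233, 0.1713]
tool_rot: [-0.0, 0.707, -0.0, 0.707]
contact_force: [-0.8, 0.4, -3.6]
grip_width: 0.36
```

```bash
python3 -c "
from plant import *
s=sense();print(s['position'],s['contact_force'],s['ft_torque'])"
```

```text
[0.54339505 0.2232717  0.17133043] [-0.82822129  0.36538904 -3.57496719] [ 0.07451812  0.05179619 -0.0069072 ]
```

>>> {"method": "move_arm", "body": {"targets": "0.1 0 0 0; 0.2 0 0 0; 0.3 0 0 0; 0.4 0 0 0; 0.4 0 0 0; 0.4 0 0 0"}}

```text
time_s: 12.68
position: [0.5434, 0.2234, 0.1675]
tool_rot: [-0.0, 0.707, 0.0, 0.707]
contact_force: [-2.0, 0.5, -0.1]
grip_width: 0.361
```

>>> {"method": "move_arm", "body": {"targets": "0.05 0 0 0; 0.1 0 0 0; 0.1 0 0 0"}}

```text
time_s: 13.05
position: [0.5435, 0.2234, 0.1666]
tool_rot: [0.0, 0.707, 0.0, 0.707]
contact_force: [-2.6, 0.4, 1.2]
grip_width: 0.36
```

The wall pushes toward -x, so ease that way and continue down gently.

>>> {"method": "move_arm", "body": {"targets": "0 0 -0.03 0; 0 0 -0.04 0; 0 0 -0.04 0"}}

```text
time_s: 13.42
position: [0.5433, 0.2233, 0.1666]
tool_rot: [0.0, 0.707, 0.0, 0.707]
contact_force: [-1.3, 0.0, 0.9]
grip_width: 0.363
```

>>> {"method": "move_arm", "body": {"targets": "0.05 0 0 0; 0.1 0 0 0; 0.1 0 0 0"}}

```text
time_s: 13.8
position: [0.5432, 0.2233, 0.1656]
tool_rot: [0.0, 0.707, 0.0, 0.707]
contact_force: [-0.4, 0.7, 0.9]
grip_width: 0.36
```

>>> {"method": "move_arm", "body": {"targets": "0.05 0 -0.01 0; 0.05 0 -0.01 0; 0.05 0 -0.01 0"}}

```text
time_s: 14.18
position: [0.5431, 0.2233, 0.1651]
tool_rot: [0.0, 0.707, -0.0, 0.707]
contact_force: [-0.8, 0.9, 1.5]
grip_width: 0.359
```

>>> {"method": "move_arm", "body": {"targets": "0.05 0 0 0; 0.05 0 0 0; 0.05 0 0 0"}}

```text
time_s: 14.55
position: [0.5431, 0.2233, 0.1646]
tool_rot: [0.0, 0.707, -0.0, 0.707]
contact_force: [-0.7, 0.6, 1.6]
grip_width: 0.362
```

>>> {"method": "move_arm", "body": {"targets": "0.05 -0.02 0 0; 0.05 -0.02 0 0; 0.05 -0.02 0 0"}}

```text
time_s: 14.92
position: [0.5431, 0.2232, 0.1641]
tool_rot: [0.0, 0.707, 0.0, 0.707]
contact_force: [-0.5, 1.3, 3.2]
grip_width: 0.361
```

>>> {"method": "move_arm", "body": {"targets": "0.05 0 -0.01 0; 0.05 0 -0.01 0; 0.05 0 -0.01 0"}}

```text
time_s: 15.3
position: [0.543, 0.2232, 0.1637]
tool_rot: [0.0, 0.707, 0.0, 0.707]
contact_force: [0.2, 1.2, 3.0]
grip_width: 0.359
```

>>> {"method": "move_arm", "body": {"targets": "0 0.03 0 0; 0 0.05 0 0; 0 0.05 0 0"}}

```text
time_s: 15.68
position: [0.543, 0.2234, 0.1635]
tool_rot: [0.0, 0.707, -0.0, 0.707]
contact_force: [0.2, 1.2, 4.1]
grip_width: 0.363
```

Force is building at a flange height of about 13 mm, which fits light seating. Ease the preload and release.

>>> {"method": "move_arm", "body": {"targets": "-0.04 0 0 0; -0.04 0 0 0"}}

```text
time_s: 15.92
position: [0.5429, 0.2234, 0.1636]
tool_rot: [-0.0, 0.707, -0.0, 0.707]
contact_force: [1.7, 0.6, -0.5]
grip_width: 0.36
```

>>> {"method": "move_arm", "body": {"targets": "0 0 0 0; 0 0 0 0; 0 0 0 0; 0 0 0 0; 0 0 0 0", "claw": 1}}

```text
time_s: 16.55
position: [0.5428, 0.2236, 0.1639]
tool_rot: [0.0, 0.707, -0.0, 0.707]
contact_force: [0.6, 1.1, -0.0]
grip_width: 0.847
```

>>> {"method": "move_arm", "body": {"targets": "-1 0 0 0; -3 0 0 0; -6 0 0 0; -10 0 0 0; -14 0 0 0; -16 -1 0 0; -16 -4 0 0; -16 -8 0 0; -16 -8 0 0; -16 -8 0 0"}}

```text
time_s: 17.8
position: [0.5428, 0.1441, 0.3246]
tool_rot: [0.0, 0.707, 0.0, 0.707]
contact_force: [0.2, 0.4, 0.0]
grip_width: 0.997
```

Run:
```python
from h import *
p=sense()["position"];print(p,sense()["contact_force"])
m=camera_model("wrist");im,d=grab_frame("wrist");np.savez("/tmp/w5",im=im);c=proj(np.array([.5425,.2228,.197]),m);print("top pred",c)
sc=[]
for n in("scene","side"):
    mm=camera_model(n);q=grab_frame(n)[0];np.savez("/tmp/s5"+n,im=q);u,v=proj(np.array([.5425,.2228,.14]),mm).astype(int);sc.append(cv2.resize(q[v-35:v+35,u-25:u+25],(272,384),interpolation=2));print(n,"top/flange pred",[proj(np.array([.5425,.2228,z]),mm).round(1) for z in(.197,.103,.09)],"crop0",u-25,v-35)
save("w5.png",cv2.resize(np.hstack([im[:,120:400]]+sc),(784,366)))
```

```text
[0.54281733 0.1441272  0.32458046] [0.21416878 0.42867032 0.04351457]
top pred [255.96663326  97.89918441]
scene top/flange pred [array([327.7, 162.1]), array([324.5, 185.8]), array([324.1, 188.9])] crop0 300 141
side top/flange pred [array([208.5, 151.2]), array([210.5, 170.7]), array([210.7, 173.3])] crop0 184 128
```

View pics/w5.png

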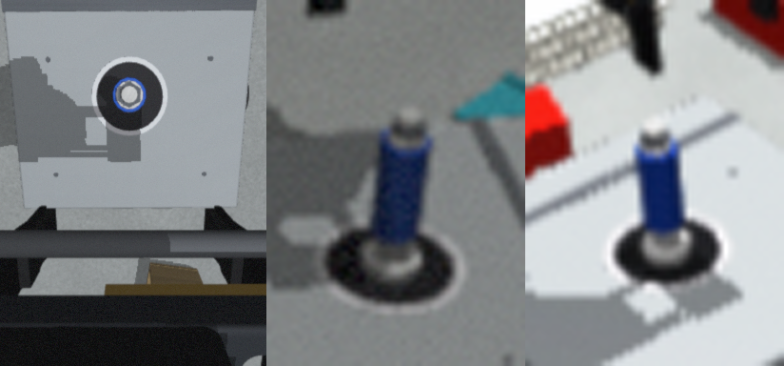

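The drum stands upright in the socket with its top at about row 95 of the wrist view. Now the bar.

>>> {"method": "move_arm", "body": {"targets": "0 -4 1 0; 0 -9 2 0; 0 -14 3 0; 0 -19 5 0; 0 -23 6 0; 0 -25 7 0; 0 -25 7 0; 0 -25 7 0; 0 -25 7 0"}}

```text
time_s: 19.08
position: [0.6129, -0.1045, 0.3241]
tool_rot: [-0.001, 0.707, 0.001, 0.707]
contact_force: [-0.0, 0.5, 0.2]
grip_width: 1.001
```

Run:
```python
from h import *
p=sense()["position"];print(p)
m=camera_model("wrist");im,d=grab_frame("wrist");save("w6.png",im)
u,v=proj(np.array([.613,-.106,.175]),m).astype(int);print(u,v)
hsv=cv2.cvtColor(im,cv2.COLOR_RGB2HSV);n=36
c=im[v-n:v+n,u-n:u+n]
G=cv2.resize(hsv[v-n:v+n,u-n:u+n],None,fx=8,fy=8,interpolation=cv2.INTER_CUBIC)
for t in(140,160,180):
    k=((G[...,2]>t)&(G[...,1]<45)).astype(np.uint8)
    for cc in cv2.findContours(k,0,1)[0]:
        if cv2.contourArea(cc)<20000: continue
        q=cc[:,0];X=onplane(np.c_[u-n+(q[:,0]+.5)/8-.5,v-n+(q[:,1]+.5)/8-.5],m,.175)[:,:2]
        A=np.c_[2*X,np.ones(len(X))]; s=np.linalg.lstsq(A,(X**2).sum(1),rcond=None)[0]
        (a,b),r=cv2.minEnclosingCircle((X*1000).astype(np.float32));print(t,s[:2],a,b,r,np.sqrt(s[2]+s[0]**2+s[1]**2))
```

```text
[ 0.61293466 -0.10445909  0.32411438]
256 184
140 [ 0.6135308  -0.10708022] 613.6719360351562 -107.01705932617188 14.918106079101562 0.014470559623784495
160 [ 0.61351051 -0.10738946] 613.59130859375 -107.21260833740234 14.708407402038574 0.014266554883333822
```

>>> {"method": "move_arm", "body": {"targets": "4 -0.25 0.05 0; 8 -0.25 0.05 0; 12 -0.25 0.05 0; 16 -0.25 0.05 0; 18 -0.25 0.05 0; 18.4 -0.25 0.05 0; 18.4 -0.25 0.05 0; 18.4 -0.25 0.05 0; 18.4 -0.25 0.05 0"}}

```text
time_s: 20.25
position: [0.6139, -0.109, 0.141]
tool_rot: [-0.0, 0.707, -0.0, 0.708]
contact_force: [0.1, -0.7, -0.7]
grip_width: 0.998
```

>>> {"method": "move_arm", "body": {"targets": "0 0 0 0; 0 0 0 0; 0 0 0 0; 0 0 0 0; 0 0 0 0; 0 0 0 0; 0 0 0 0; 0 0 0 0", "claw": 0.1, "grip_force": 45}}

```text
time_s: 21.25
position: [0.6134, -0.1089, 0.1399]
tool_rot: [-0.0, 0.707, -0.0, 0.707]
contact_force: [0.7, 0.1, -0.5]
grip_width: 0.335
```

>>> {"method": "move_arm", "body": {"targets": "-1 0 0 0; -3 0 0 0; -7 0 0 0; -11 0 0 0; -15 0 0 0; -18 0 0 0; -19 3 -1 0; -19 7 -2 0; -19 12 -3 0; -19 17 -4 0; -19 22 -5 0; -19 26 -6 0"}}

```text
time_s: 22.75
position: [0.5523, 0.1533, 0.3301]
tool_rot: [-0.0, 0.707, 0.001, 0.707]
contact_force: [-0.1, -0.0, -4.2]
grip_width: 0.338
```

>>> {"method": "move_arm", "body": {"targets": "0 3 -0.5 0; 0 5 -0.9 0; 0 6.7 -1.05 0; 0 7 -1.05 0; 0 7 -1.05 0; 0 7 -1.05 0; 0 7 -1.05 0"}}

```text
time_s: 23.62
position: [0.5431, 0.2203, 0.33]
tool_rot: [0.0, 0.707, -0.0, 0.707]
contact_force: [0.0, 1.0, -4.0]
grip_width: 0.338
```

Run:
```python
from h import *
s=sense();p=s["position"];print(p,s["contact_force"],s["grip_width"])
m=camera_model("wrist");im=grab_frame("wrist")[0];sc=[im[100:330,150:362]]
sc=[cv2.resize(sc[0],(354,384))]
for n in("scene","side"):
    mm=camera_model(n);q=grab_frame(n)[0];np.savez("/tmp/s7"+n,im=q);u,v=proj(np.array([.5430,.2234,.21]),mm).astype(int);sc.append(cv2.resize(q[v-40:v+40,u-25:u+25],(240,384),interpolation=2));print(n,"crop0",u-25,v-40,"bar bottom",proj(p+[0,.0018,-.075],mm),"drum top",proj(np.array([.543,.2234,.197]),mm))
save("w7.png",cv2.resize(np.hstack(sc),(798,368)))
```

```text
[0.54313975 0.22028743 0.33002291] [ 0.02676313  1.03830817 -4.00544048] 0.33791501083212955
scene crop0 303 118 bar bottom [329.67099783 146.5743898 ] drum top [327.94617515 162.21694526]
side crop0 183 108 bar bottom [207.3942352  138.29050693] drum top [208.48387725 151.07963302]
```

View pics/w7.png

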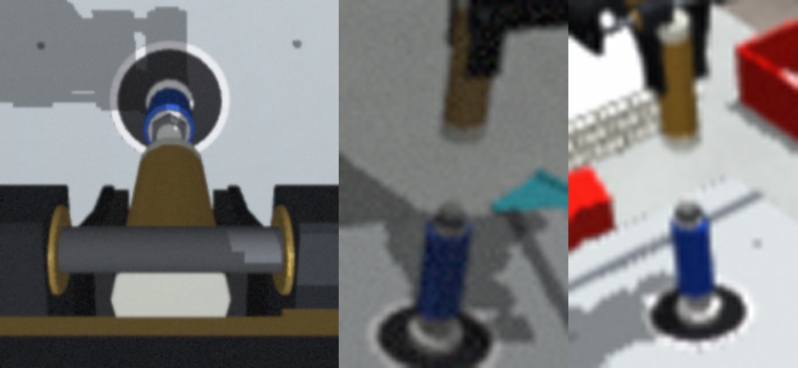

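The bar hangs over the drum, with its lower face about 58 mm above the drum top. Approach to about 8 mm, then light taps.

>>> {"method": "move_arm", "body": {"targets": "2 0.1 0 0; 3.5 0.1 0 0; 4.6 0.1 0 0; 5 0.1 0 0; 5 0.1 0 0; 5 0.1 0 0"}}

```text
time_s: 24.52
position: [0.5431, 0.2222, 0.2806]
tool_rot: [0.0, 0.707, 0.0, 0.707]
contact_force: [0.9, 0.2, -4.0]
grip_width: 0.331
```

>>> {"method": "move_arm", "body": {"targets": "0.25 0 0 0; 0.5 0 0 0; 0.75 0 0 0; 1 0 0 0"}}

```text
time_s: 25.02
position: [0.5431, 0.2222, 0.2704]
tool_rot: [0.0, 0.707, 0.0, 0.707]
contact_force: [-0.0, -0.0, 4.4]
grip_width: 0.335
```

Contact came near TCP z = .271. Retreat, then tap a little deeper.

>>> {"method": "move_arm", "body": {"targets": "-0.4 0 0 0; -0.6 0 0 0; -0.6 0 0 0; -0.35 0 0 0; -0.1 0 0 0; 0.15 0 0 0; 0.25 0 0 0"}}

```text
time_s: 25.9
position: [0.5432, 0.2222, 0.2683]
tool_rot: [0.0, 0.707, 0.0, 0.708]
contact_force: [-0.9, -0.9, 4.9]
grip_width: 0.337
```

>>> {"method": "move_arm", "body": {"targets": "-0.5 0 0 0; -0.7 0 0 0; -0.7 0 0 0; -0.4 0 0 0; -0.15 0 0 0; 0.1 0 0 0; 0.2 0 0 0"}}

```text
time_s: 26.78
position: [0.5432, 0.2223, 0.2664]
tool_rot: [0.0, 0.707, 0.0, 0.708]
contact_force: [-1.9, 0.6, 5.7]
grip_width: 0.34
```

Each tap moves it about 2 mm. Continuing.

>>> {"method": "move_arm", "body": {"targets": "-0.5 0 0 0; -0.7 0 0 0; -0.7 0 0 0; -0.4 0 0 0; -0.15 0 0 0; 0.1 0 0 0; 0.2 0 0 0"}}

```text
time_s: 27.65
position: [0.5432, 0.2223, 0.2646]
tool_rot: [0.0, 0.707, 0.0, 0.708]
contact_force: [-1.6, -1.2, 5.5]
grip_width: 0.338
```

>>> {"method": "move_arm", "body": {"targets": "-0.5 0 0 0; -0.7 0 0 0; -0.7 0 0 0; -0.4 0 0 0; -0.15 0 0 0; 0.1 0 0 0; 0.2 0 0 0"}}

```text
time_s: 28.52
position: [0.5433, 0.2223, 0.2627]
tool_rot: [0.0, 0.707, 0.0, 0.708]
contact_force: [-2.2, -0.6, 6.1]
grip_width: 0.333
```

>>> {"method": "move_arm", "body": {"targets": "-0.5 0 0 0; -0.7 0 0 0; -0.7 0 0 0; -0.4 0 0 0; -0.15 0 0 0; 0.05 0 0 0; 0.15 0 0 0"}}

```text
time_s: 29.4
position: [0.5434, 0.2224, 0.2614]
tool_rot: [0.0, 0.706, 0.0, 0.708]
contact_force: [-2.4, 0.3, 9.2]
grip_width: 0.335
```

>>> {"method": "move_arm", "body": {"targets": "-0.5 0 0 0; -0.7 0 0 0; -0.7 0 0 0; -0.4 0 0 0; -0.15 0 0 0; 0.05 0 0 0; 0.15 0 0 0"}}

```text
time_s: 30.28
position: [0.5437, 0.2225, 0.2612]
tool_rot: [0.001, 0.706, 0.001, 0.708]
contact_force: [-3.8, -1.8, 15.8]
grip_width: 0.336
```

It gives only 0.2 mm now, and the force has risen to 20 N net. Confirm with two more taps.

>>> {"method": "move_arm", "body": {"targets": "-0.5 0 0 0; -0.7 0 0 0; -0.7 0 0 0; -0.45 0 0 0; -0.2 0 0 0; 0 0 0 0; 0.05 0 0 0"}}

```text
time_s: 31.15
position: [0.5438, 0.2226, 0.2611]
tool_rot: [0.001, 0.706, 0.001, 0.709]
contact_force: [-3.1, -1.4, 17.7]
grip_width: 0.338
```

>>> {"method": "move_arm", "body": {"targets": "-0.5 0 0 0; -0.7 0 0 0; -0.7 0 0 0; -0.45 0 0 0; -0.2 0 0 0; 0 0 0 0; 0.05 0 0 0; 0.05 0 0 0"}}

```text
time_s: 32.15
position: [0.5439, 0.2226, 0.261]
tool_rot: [0.001, 0.706, 0.001, 0.709]
contact_force: [-4.1, -1.1, 17.6]
grip_width: 0.341
```

Three taps in a row gave nothing (under 0.1 mm at about 22 N net), so it is locked home. Lift and carry the bar back.

>>> {"method": "move_arm", "body": {"targets": "-1 0 0 0; -3 0 0 0; -6 0 0 0; -7.5 0 0 0; -7.5 0 0 0; -7.5 0 0 0"}}

```text
time_s: 32.9
position: [0.5425, 0.2219, 0.331]
tool_rot: [-0.0, 0.708, -0.0, 0.706]
contact_force: [-0.1, 0.3, -4.4]
grip_width: 0.336
```

Run:
```python
from h import *
s=sense();p=s["position"];print(p,s["tool_rot"],s["contact_force"])
# axes of tool in world, wanted shift to hover over the pocket
T=Ro.from_quat(s["tool_rot"]).as_matrix();print((T.T@(np.array([.6134,-.1089,.320])-p)*100).round(2))
m=camera_model("side");im=grab_frame("side")[0];np.savez("/tmp/s8",im=im)
for f in("/tmp/s5side.npz","/tmp/s8"+".npz"):
    g=np.load(f)["im"];b=cv2.inRange(cv2.cvtColor(g,cv2.COLOR_RGB2HSV),(100,120,30),(130,255,255))[140:178,200:222]
    ys,xs=np.nonzero(b);print(f,"blue rows",ys.min()+140,ys.max()+140,ys.mean()+140,len(ys))
print("side px per mm z",(proj(np.array([.543,.223,.15]),m)-proj(np.array([.543,.223,.16]),m))/10)
```

```text
[0.54249414 0.22189873 0.33099901] [-2.89838740e-04  7.07757079e-01 -3.20182168e-04  7.06455753e-01] [-0.09606736  0.27234999 -4.36909004]
[  1.12 -33.08   7.09]
/tmp/s5side.npz blue rows 156 172 164.2941176470588 102
/tmp/s8.npz blue rows 159 173 166.35643564356437 101
side px per mm z [0.02140444 0.20849011]
```

The drum has gone down about 10 mm since seating, within the 4 to 14 mm given. Carry the bar to the pocket.

>>> {"method": "move_arm", "body": {"targets": "0 -3 1 0; 0 -8 2 0; 0 -13 3 0; 0 -18 4 0; 0 -23 5 0; 0 -28 6 0; 0 -31 6.8 0; 0 -33.1 7.1 0; 0 -33.1 7.1 0; 0 -33.1 7.1 0; 0 -33.1 7.1 0"}}

```text
time_s: 34.33
position: [0.6139, -0.1072, 0.3324]
tool_rot: [-0.001, 0.707, 0.001, 0.707]
contact_force: [-0.2, -0.4, -4.3]
grip_width: 0.338
```

Run:
```python
from h import *
s=sense();p=s["position"];T=Ro.from_quat(s["tool_rot"]).as_matrix();print(p,s["tool_rot"],(T.T@(np.array([.6134,-.1089,.141])-p)*100).round(2))
```

```text
[ 0.61392352 -0.1072011   0.33242179] [-5.74989401e-04  7.07136880e-01  1.03285752e-03  7.07075693e-01] [19.14 -0.18 -0.05]
```

>>> {"method": "move_arm", "body": {"targets": "4 0 0 0; 8 -0.1 0 0; 12 -0.1 0 0; 14.5 -0.1 0 0; 15.5 -0.1 0 0; 15.5 -0.1 0 0; 15.5 -0.1 0 0"}}

```text
time_s: 35.2
position: [0.6147, -0.1098, 0.179]
tool_rot: [-0.0, 0.706, 0.0, 0.708]
contact_force: [0.9, 0.2, -4.2]
grip_width: 0.338
```

>>> {"method": "move_arm", "body": {"targets": "1 0.1 -0.1 0; 2 0.1 -0.1 0; 2.8 0.1 -0.1 0; 3.1 0.1 -0.1 0; 3.4 0.1 -0.1 0; 3.4 0.1 -0.1 0"}}

```text
time_s: 35.95
position: [0.6128, -0.109, 0.1434]
tool_rot: [0.0, 0.707, -0.0, 0.707]
contact_force: [0.1, -0.3, -4.0]
grip_width: 0.334
```

>>> {"method": "move_arm", "body": {"targets": "0.1 0 0 0; 0.2 0 0 0; 0.2 0 0 0"}}

```text
time_s: 36.33
position: [0.6129, -0.1089, 0.1415]
tool_rot: [0.0, 0.707, 0.0, 0.707]
contact_force: [-0.6, 0.1, -4.7]
grip_width: 0.333
```

>>> {"method": "move_arm", "body": {"targets": "0.05 0 0 0; 0.1 0 0 0; 0.1 0 0 0"}}

```text
time_s: 36.7
position: [0.6128, -0.1089, 0.1404]
tool_rot: [0.0, 0.707, -0.0, 0.707]
contact_force: [0.7, 0.1, -4.6]
grip_width: 0.338
```

>>> {"method": "move_arm", "body": {"targets": "0.05 0 0 0; 0.1 0 0 0; 0.1 0 0 0"}}

```text
time_s: 37.08
position: [0.613, -0.1089, 0.14]
tool_rot: [0.0, 0.707, -0.0, 0.707]
contact_force: [-1.3, -0.4, 1.6]
grip_width: 0.336
```

The bar is down on the floor at the height where it was grasped, carrying about 6 N. Release and rise.

>>> {"method": "move_arm", "body": {"targets": "-0.03 0 0 0; -0.03 0 0 0; -0.03 0 0 0; -0.03 0 0 0; -0.03 0 0 0; -0.03 0 0 0", "claw": 1}}

```text
time_s: 37.83
position: [0.6129, -0.1089, 0.1398]
tool_rot: [-0.0, 0.707, 0.0, 0.707]
contact_force: [0.2, 0.3, 0.7]
grip_width: 0.93
```

>>> {"method": "move_arm", "body": {"targets": "-1 0 0 0; -3 0 0 0; -6 0 0 0; -10 0 0 0; -14 0 0 0; -17 0 0 0; -18 3 0 0; -18 8 0 0; -18 8 0 0; -18 8 0 0"}}

```text
time_s: 39.08
position: [0.6128, -0.0292, 0.3203]
tool_rot: [-0.0, 0.707, -0.0, 0.707]
contact_force: [0.1, -0.2, 0.3]
grip_width: 0.998
```

Run:
```python
from h import *
print(sense()["position"],sense()["contact_force"],sense()["grip_width"])
a=grab_frame("scene")[0];im,d,P=pts("side");z=np.load("/tmp/side.npz")
b=cv2.inRange(cv2.cvtColor(im,cv2.COLOR_RGB2HSV),(100,120,30),(130,255,255))[140:178,200:222];print("blue row mean",np.nonzero(b)[0].mean()+140)
A=cv2.resize(a[150:250,125:360],(705,300),interpolation=2);B=cv2.resize(im[140:270,160:400],(554,300),interpolation=2)
save("end.png",np.vstack([A,cv2.copyMakeBorder(B,0,0,0,151,0)]))
print("change arrow/cross px",[int((np.abs(im[s].astype(int)-z["im"][s]).sum(2)>120).sum()) for s in((slice(140,170),slice(165,195)),(slice(280,325),slice(345,390)))])
s=np.load("/tmp/scene.npz")["im"];print([int((np.abs(a[q].astype(int)-s[q]).sum(2)>120).sum()) for q in((slice(182,218),slice(370,418)),(slice(215,255),slice(75,118)),(slice(188,222),slice(165,238)))])
```

```text
[ 0.61284369 -0.02917167  0.32030165] [ 0.06426378 -0.16243673  0.30280312] 0.998154401820582
blue row mean 166.22772277227722
change arrow/cross px [0, 0]
[0, 0, 0]
```

View pics/end.png

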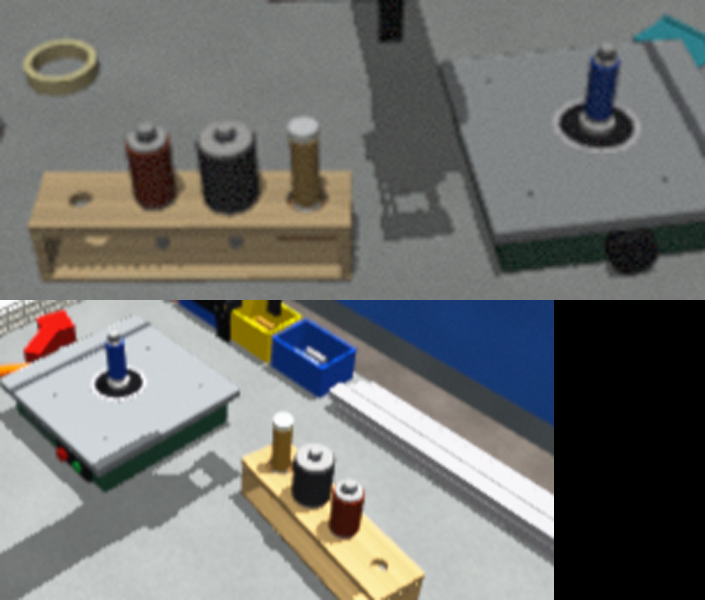

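The final views show the drum upright and low in the sander, the bar upright in its pocket, and the other drums and red signs unchanged. Handing in.

```bash
python3 -c "
from plant import *
print(hand_in())"
```

```text
the job is handed in; nothing more can be done
None
```

The narrow blue drum is in the sander, tapped until it gave no more, and the bar is back upright in its pocket. I handed the job in at about 39 s of the 72 s allowed; no verdict was reported.

- **Seating:** I lowered the shank into the socket and let go with the flange about 13 mm above the mouth. The last push before easing off read about 7 N, a little over the 5 N mark. I saw no sign that it drove the drum in.
- **Tapping:** After a first light contact of about 8 N I gave eight separate taps. The first five drove the drum down about 10 mm. The last three moved it 0.2 mm or less with about 20–22 N of push, so I took it as locked home.
- **Tap force:** Forces are read only at the end of each move, so I could not see the peak of a tap. I kept the commanded landing speed to about 24 mm/s, below the 30 mm/s that gives 45 N.
- **Bar:** It touched the pocket floor at the same height where I had picked it up, and I let go after easing the push.
- **Last checks:** The final pictures show the drum upright in the socket and the bar upright in its pocket. The red arrow, red cross and the other two drums show no pixel change, and nothing touches the robot.

One measurement disagreed: the wrist camera's calibration drifted by about 1.5–2 mm with depth. I aligned the shank tip to the socket directly in the image at close range, then by feel.

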